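Check weight ready over the scale pan

TASK

The scale is about to be checked: stand the toppled check weight upright on the counter and let go of it, then pick it up again, carry it clear of the things in between and over the wall of the scale's draught shield, and finish with the gripper still holding it upright and still, hovering about a centimetre above the pan and centred on the pan's small raised ring, so that lowered straight down it would sit inside the ring. The scale is taking its zero, so neither the weight nor the gripper may touch any part of it. Leave everything else where it is.

Things in the scene. Friction and masses are not known exactly. Their poses are not given: they have to be found in the camera images.
- weight_centre (a point): centre of the largest of three brass check weights (200 g), toppled, alone on the counter: 30 mm in diameter, 40 mm tall when upright, knob on top. 20 mm above the foot along its axis; its z axis runs from foot to knob (level at the start, knob roughly away from the robot).
- weight_foot (a point): centre of the flat foot of the same weight; same axes. Its sides are straight from the foot to 21 mm above it; from there it narrows to the 18 mm knob, for the fingers a plain cone without undercut, so grip the straight part. Set down leaning less than about 35 degrees it rocks upright by itself.
- pan_centre (a point): centre of the scale pan's flat top, in the middle of its raised ring. The pan is a round steel plate 116 mm in diameter, about 59 mm above the counter; the ring on it is 40 mm clear inside, 46 mm outside and about 3 mm high. Its z axis points up, its x axis to the back of the scale.
- pan (a joint): how far the sprung weighing pan is pressed down, m: 0 when empty, about 0.6 mm under this weight
- scale: the counter balance, fixed: housing about 260 mm long (x) and 190 mm wide (y); sloped keypad and display at its -x end. Origin on the counter under it. The pan's centre is 38 mm from it towards +x, inside a square open-topped draught shield of clear panels with aluminium rails, 148 mm wide between panel centres along x and y; the shield's top is 94 mm above the counter, 35 mm above the pan.
- dispenser: weighted tape dispenser, loose, 60 x 170 mm (long side along its y) and 97 mm high at the roll, standing between the weight and the scale; origin at the centre of its underside
- block: wooden block of the weight set, fixed, 52 x 136 x 24 mm with three round seats along its y; two hold the smaller weights, one is empty; origin at the centre of its underside
- weight_100: middle brass weight standing in the block, 24 mm in diameter, 32 mm tall; origin at its foot
- weight_50: smallest brass weight standing in the block, 19 mm in diameter, 26 mm tall; origin at its foot
- stapler: black desk stapler, loose, 34 x 146 x 47 mm, origin at the centre of its underside
- stamp: rubber stamp with a round knob, loose, 30 x 52 x 78 mm, origin at the centre of its underside
There are look-alikes about, which are no part of the job. Leave any red look-alike of the part that bears weight_centre alone.

How it is judged (in metres and radians):
On the way:
1. the check weight stands upright on the counter, let go (angle between weight_foot's own z axis and vertical below 0.1 rad and height (world z) of weight_foot below 0.004 m and contact force between each of the arm, the fingers and check_weight below 0.1 N and linear speed of check_weight below 0.02 m/s), for 0.3 s.
At the end, for the whole second after the job is handed in: The check weight is held in the fingers (over 1 N), upright within 0.12 rad and still, its foot 5 to 18 mm above the pan and within 4.5 mm of the ring's centre; nothing touches the scale (horizontal distance between weight_foot and pan_centre below 0.0045 m and z of weight_foot in the frame of pan_centre between 0.005 and 0.018 m and angle between weight_foot's own z axis and vertical below 0.12 rad and contact force between the fingers and check_weight above 1 N and contact force between scale and anything else below 0.05 N and linear speed of check_weight below 0.01 m/s); the arm keeps its last pose, push and grip.
It fails at once if the scale is touched (over 1 N) (contact force between scale and anything else above 1 N).
It fails at once if another thing on the counter is moved more than 20 mm (distance of any of dispenser, weight_100, weight_50, stapler, stamp from where it was at the start of the episode above 0.02 m).
It also fails if it takes over 67 s, if anything falls off the work surface, if the arm or the gripper's body presses on something with over 40 N, if the wrist force passes 120 N, or if a joint passes its speed limit or range.

ROBOT

A 6-joint arm with a two-finger parallel gripper is mounted at the origin on a cart in front of the work surface, level with it; the furniture and walls round the work are solid. World frame = base frame: x ahead of the robot, y to its left, z up, the work surface at z = 0. Lengths are in mm, angles in rad, forces in N, time in s.
With the tool pointing down it reaches from about 400 to 925 mm from the base axis. Payload 12.5 kg.
Tool frame: the origin (TCP) lies at the very end of the fingers, on their centre line; the grasp point (between the pads) lies 19 mm behind it; z points along the fingers, y is the line along which they close (so a half turn about z gives the same grasp; the last joint's range is limited). The gripper opens to 95 mm and grips with 3 to 60 N. Pads are 20 mm wide; open, the fingers measure 119 mm over their backs; the gripper's body (75 mm by 180 mm) begins 59 mm behind the grasp point.
Start: joints at [-1.259, 0.491, 1.559, -0, 1.092, -0.106], TCP at [253.619, -571.252, 176.061] pointing down, gripper open.
Joint ranges: [-3.1, 3.1], [-0.84, 2.19], [0.05, 2.79], [-1.13, 4.28], [0.06, 2.93], [-2.69, 2.69]. Speed limits (rad/s): [2.22, 2.22, 2.79, 3.14, 3.14, 3.14].

INTERFACE

Orientations are given as [roll, pitch, yaw] about the fixed x, y, z axes, in that order (R = Rz(yaw) Ry(pitch) Rx(roll)).
In Python, from station import env, solver, telemetry, optics, job gives the robot as it stands. Calls block until the motion is done:
- env.goto(position, orientation): joint-space move of the TCP to a pose.
- env.move_straight(position, speed=150, attitude=None): straight line of the TCP; attitude=None keeps the orientation; speed is the mean speed in mm/s.
- env.movej(angles): joint-space move.
- env.move_gripper(opening, grip_force=None): finger opening in mm; grip_force is the grip in N (None keeps the last); returns when the fingers have stopped.
- env.sleep(seconds).
- solver.solve_ik(position, orientation): joint angles nearest the present ones, or None.
- telemetry.sense(): the state.
- optics.capture(name): name is "scene" or "top"; returns a dict with "image" (400x640x3 uint8, red, green, blue), "range_z" (400x640 float32, mm along the optical axis (not along the pixel's ray), 0 where there is no reading), "fov_y" (degrees; the focal length in pixels is half the picture's height over the tangent of half this angle, whatever the lens; pixels are square), "cx", "cy" (the principal point, pixels), "dist_coeffs" ([k1, k2, p1, p2, k3] as OpenCV has them; the pictures are not rectified), "R" (3x3) and "t" (3): a world point X has camera coordinates R X + t. Camera axes: x right, y down, z forward; pixel columns grow to the right and rows downward; lengths in mm; the calibration is good to about 2 mm. A picture is of the moment at which its call begins.
A pose or a line that the arm cannot do raises env.Unreachable and nothing moves.
- job.hand_in(): hands the job in; it is judged then, once.
The state is a dict: "t": time; "q": joint angles; "joint_velocities": joint speeds; "effort": joint torques, N m; "tool_pos": TCP position; "eef_rot": TCP orientation; "ft_force": force on the tool from outside, world axes, zero at the start; "wrist_torque": the same for the moment, N m; "gripper_width": finger opening in mm; "grip_force": force on a finger pad.
Only numpy, scipy, OpenCV 4.12 (cv2) and the standard library are available. Lean on these libraries where they do the work, as an engineer would, in place of code of your own. Each camera call takes 0.05 s, during which the arm holds its last target. There are 200 camera calls.

## Working session

There is one attempt and no reset: what is moved stays moved. The work goes in short steps, each a Python script; the robot and the scene stay as the last script left them, time stands still between calls to the robot, and variables do not carry over. Pictures are saved under pics/ and viewed, at most 13 in all, crops included, and the job is handed in when it is done.

```bash
mkdir -p pics; ls
cat > h.py <<'E'
import numpy as np, cv2
from station import env, solver, telemetry, optics, job
def K(c):
    f=c["image"].shape[0]/2/np.tan(np.radians(c["fov_y"])/2)
    return np.array([[f,0,c["cx"]],[0,f,c["cy"]],[0,0,1.]])
def rays(c,px):
    u=cv2.undistortPoints(np.array(px,float).reshape(-1,1,2),K(c),np.array(c["dist_coeffs"],float)).reshape(-1,2)
    d=np.c_[u,np.ones(len(u))]@np.array(c["R"]); o=-np.array(c["R"]).T@np.array(c["t"])
    return o,d   # d rows scaled to unit depth
def onplane(c,px,z):
    o,d=rays(c,px); return o+d*((z-o[2])/d[:,2])[:,None]
def cloud(c):
    h,w=c["range_z"].shape; v,u=np.mgrid[:h,:w]
    o,d=rays(c,np.c_[u.ravel(),v.ravel()]); P=o+d*c["range_z"].reshape(-1,1)
    P[c["range_z"].ravel()==0]=np.nan
    return P.reshape(h,w,3)
def proj(c,X):
    return cv2.projectPoints(np.array(X,float).reshape(-1,1,3),cv2.Rodrigues(np.array(c["R"],float))[0],np.array(c["t"],float),K(c),np.array(c["dist_coeffs"],float))[0].reshape(-1,2)
def save(n,im,s=1):
    cv2.imwrite("pics/"+n,cv2.resize(cv2.cvtColor(im,cv2.COLOR_RGB2BGR),None,fx=s,fy=s,interpolation=cv2.INTER_CUBIC))
E
python3 - <<'E'
from h import *
import pickle
for n in("scene","top"):
    c=optics.capture(n); save(n+"0.png",c["image"]); pickle.dump(c,open(n+"0.pkl","wb"))
    print(n,c["fov_y"],c["cx"],c["cy"],c["dist_coeffs"],-np.array(c["R"]).T@c["t"],np.array(c["R"]).round(3).tolist(),(c["range_z"]==0).mean())
s=telemetry.sense();print(s)
E
```

```text
pics
scene 55.283128434407104 317.4886327636803 206.82037606912797 [-0.05818453  0.          0.          0.          0.        ] [ 92.860723   609.17768884 661.52854946] [[-0.699, -0.715, 0.004], [-0.455, 0.44, -0.774], [0.552, -0.543, -0.633]] 0.0702421875
top 55.34358376871264 323.7774556706632 198.12817920374738 [-0.07548198  0.          0.          0.          0.        ] [428.22552403 132.91764221 981.80700301] [[-0.013, -1.0, 0.009], [-0.986, 0.011, -0.165], [0.165, -0.011, -0.986]] 0.0041328125
{'t': 0.1, 'q': array([-1.25856001e+00,  4.91461417e-01,  1.55937398e+00, -1.96040316e-05,
        1.09167694e+00, -1.05599905e-01]), 'joint_velocities': array([ 5.53348837e-05,  2.34945118e-04, -2.29235162e-03, -3.09346645e-04,
        4.54746798e-05,  2.41695586e-03]), 'effort': array([ 4.09395027e-03, -6.13624835e+01, -2.58604789e+01,  6.94909715e-02,
        4.70859243e-02, -6.43659291e-05]), 'tool_pos': array([ 253.55724361, -570.99601848,  175.54872123]), 'eef_rot': array([-3.14067626e+00, -7.96468412e-05,  4.17845234e-01]), 'ft_force': array([-0.52621129,  0.79487482, -0.3062508 ]), 'wrist_torque': array([ 0.03157952, -0.01080065, -0.01052267]), 'grip_force': 0.0, 'gripper_width': 95.17737360245646}
```

View pics/scene0.png

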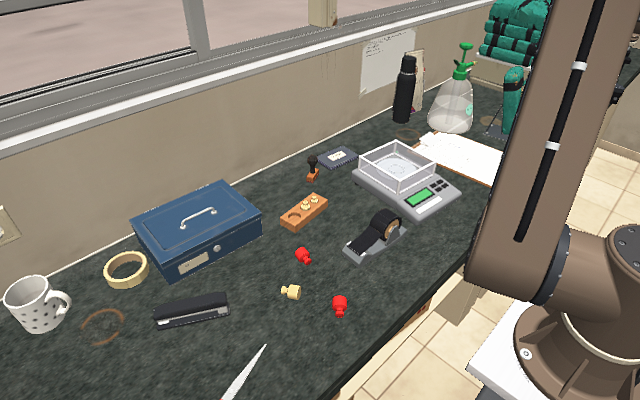

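View pics/top0.png

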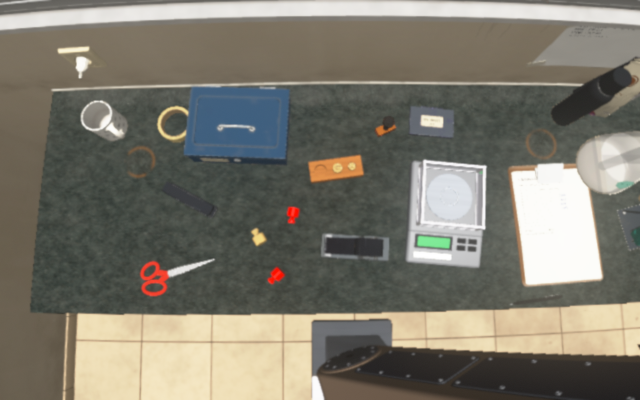

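The scene view shows one brass weight lying at (291,292), which is (258,237) in the top view. The candidates are:
- brass at top (258,237)
- red at top (292,214)
- red at top (276,275)
- brass standing in the block at top (337,168) and (351,167)

Only the toppled brass one fits: it is alone on the counter and not red. The scale's pan is at top (450,195). I'll confirm with one enlarged crop and measure at the same time.

Run:
```python
from h import *
import pickle
T=pickle.load(open("top0.pkl","rb"));S=pickle.load(open("scene0.pkl","rb"))
a=cv2.resize(T["image"][205:290,230:310],(400,425),interpolation=cv2.INTER_CUBIC)
b=cv2.resize(S["image"][240:325,270:350],(400,425),interpolation=cv2.INTER_CUBIC)
save("crop_w.png",np.hstack([a,b]))
a=cv2.resize(T["image"][155:270,400:500],(400,460),interpolation=cv2.INTER_CUBIC)
b=cv2.resize(S["image"][135:225,350:465],(400,313),interpolation=cv2.INTER_CUBIC)
b=np.vstack([b,np.zeros((147,400,3),np.uint8)])
save("crop_s.png",np.hstack([a,b]))
for n,c,(r0,r1,c0,c1) in(("top",T,(222,250,245,272)),("scene",S,(280,305,276,306))):
    hsv=cv2.cvtColor(c["image"],cv2.COLOR_RGB2HSV); m=cv2.inRange(hsv,(12,60,90),(35,255,255))
    w=np.zeros_like(m); w[r0:r1,c0:c1]=m[r0:r1,c0:c1]
    cn=max(cv2.findContours(w,cv2.RETR_EXTERNAL,cv2.CHAIN_APPROX_NONE)[0],key=cv2.contourArea)
    M=cv2.moments(cn); print(n,cv2.contourArea(cn),M["m10"]/M["m00"],M["m01"]/M["m00"],cv2.minAreaRect(cn))
    P=cloud(c); k=cv2.drawContours(np.zeros_like(m),[cn],-1,255,-1)>0
    Q=P[k]; Q=Q[np.isfinite(Q[:,0])]; print(len(Q),Q.mean(0),np.percentile(Q,[2,50,98],axis=0).round(1).tolist())
    up=Q[Q[:,2]>6]; ctr=up[:,:2].mean(0); ev,V=np.linalg.eigh(np.cov((up[:,:2]-ctr).T)); print(ctr,V[:,1],ev)
    # red
    r=cv2.inRange(hsv,(0,150,120),(8,255,255))
    for q in cv2.findContours(r,cv2.RETR_EXTERNAL,cv2.CHAIN_APPROX_SIMPLE)[0]:
        if cv2.contourArea(q)>20: 
            x,y,ww,hh=cv2.boundingRect(q); QQ=P[y:y+hh,x:x+ww].reshape(-1,3); print(" red",x,y,ww,hh,np.nanpercentile(QQ,[10,50,90],axis=0).round(0).tolist())
```

```text
top 180.0 257.96296296296293 237.0546296296296 ((257.6000061035156, 236.1999969482422), (17.8885440826416, 13.416406631469727), 63.43495178222656)
202 [491.977134   290.22424124  13.53850147] [[472.2, 271.9, -4.5], [491.1, 290.4, 17.5], [515.8, 308.4, 29.5]]
[490.96884625 288.19091607] [-0.83410813 -0.55160097] [ 49.19678105 117.06901267]
 red 268 267 17 17 [[379.0, 228.0, -2.0], [397.0, 243.0, 14.0], [414.0, 263.0, 28.0]]
 red 140 261 29 35 [[355.0, 527.0, -3.0], [390.0, 557.0, 1.0], [425.0, 588.0, 8.0]]
 red 287 207 13 17 [[531.0, 188.0, -2.0], [546.0, 200.0, 19.0], [564.0, 214.0, 28.0]]
scene 201.5 291.7733664185277 291.3151364764268 ((290.5, 291.5), (15.0, 19.0), 90.0)
234 [489.77411076 293.43593232  21.20505433] [[474.5, 274.8, 4.7], [487.4, 295.0, 22.1], [511.3, 306.0, 30.1]]
[489.79160757 293.6453744 ] [-0.86459305 -0.50247274] [ 48.59397085 129.60532425]
 red 332 295 15 23 [[384.0, 233.0, -0.0], [396.0, 248.0, 20.0], [412.0, 261.0, 29.0]]
 red 295 247 17 18 [[534.0, 176.0, 0.0], [552.0, 207.0, 17.0], [569.0, 216.0, 29.0]]
```

View pics/crop_w.png

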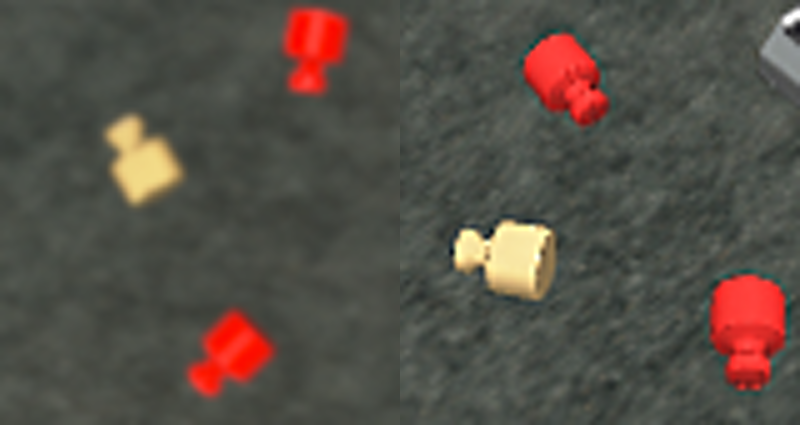

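View pics/crop_s.png

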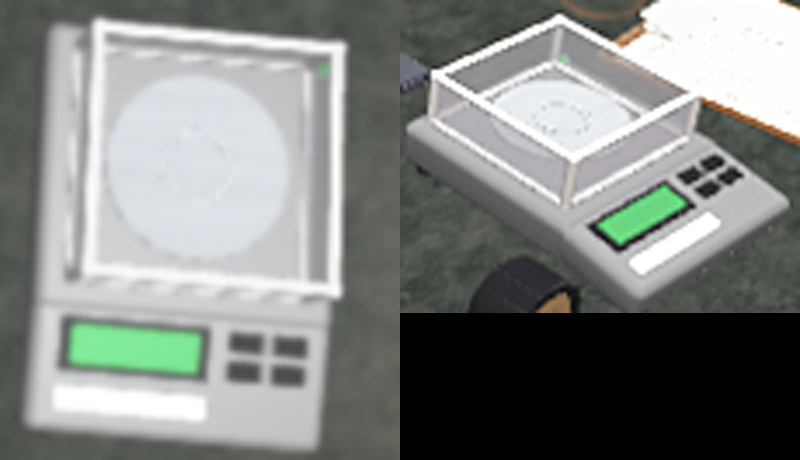

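The crop confirms it: the brass weight lies alone with its knob up-left in the top view, around (255,231), and its body around (259,240). The red ones at (292,214) and (276,275) are decoys. The pan's ellipse is at about (449.5,196.5) in the top view and (398,166) in the scene view. Next I'll get precise positions for both.

```bash
cat >> h.py <<'E'
def tri(c1,p1,c2,p2):
    A=[];b=[]
    for c,p in((c1,p1),(c2,p2)):
        o,d=rays(c,[p]); d=d[0]/np.linalg.norm(d[0]); Pm=np.eye(3)-np.outer(d,d); A.append(Pm); b.append(Pm@o)
    X=np.linalg.lstsq(np.vstack(A),np.hstack(b),rcond=None)[0]
    return X,[np.linalg.norm(Pm@X-q) for Pm,q in zip(A,b)]
def blob(c,roi,lo,hi,up=8):
    r0,r1,c0,c1=roi
    im=cv2.resize(c["image"][r0:r1,c0:c1],None,fx=up,fy=up,interpolation=cv2.INTER_CUBIC)
    m=cv2.inRange(cv2.cvtColor(im,cv2.COLOR_RGB2HSV),lo,hi)
    cn=max(cv2.findContours(m,cv2.RETR_EXTERNAL,cv2.CHAIN_APPROX_NONE)[0],key=cv2.contourArea)
    px=(cn.reshape(-1,2)+.5)/up-.5+[c0,r0]
    v,u=np.nonzero(cv2.drawContours(np.zeros_like(m),[cn],-1,255,-1)); ins=(np.c_[u,v]+.5)/up-.5+[c0,r0]
    return px,ins
E
python3 - <<'E'
from h import *
import pickle
T=pickle.load(open("top0.pkl","rb"));S=pickle.load(open("scene0.pkl","rb"))
B=((12,70,110),(35,255,255))
for n,c,roi in(("top",T,(222,252,243,274)),("scene",S,(278,307,274,308))):
    px,ins=blob(c,roi,*B); print(n,px.min(0),px.max(0),ins.mean(0))
    G=onplane(c,ins[::7],15.)[:,:2]; m=G.mean(0); ev,V=np.linalg.eigh(np.cov((G-m).T)); u=V[:,1]*np.sign(V[0,1]); nn=np.array([-u[1],u[0]])
    C=onplane(c,px,15.)[:,:2]-m; a=C@u; l=C@nn
    # profile width along axis
    prof=[(round(s),round(l[abs(a-s)<1.5].min(),1),round(l[abs(a-s)<1.5].max(),1)) for s in np.arange(a.min()+2,a.max()-1,4)]
    print(m,u,np.arctan2(u[1],u[0]),"along",a.min(),a.max(),prof)
# pan
for n,c,roi in(("top",T,(165,230,415,485)),("scene",S,(145,190,365,430))):
    im=c["image"]; v,u=(196,440) if n=="top" else (168,385); print(n,"pan px",im[v,u],"others",im[(175 if n=="top" else 178),(478 if n=="top" else 362)])
    P=cloud(c)[roi[0]:roi[1],roi[2]:roi[3]].reshape(-1,3); z=P[:,2]; h,e=np.histogram(z[np.isfinite(z)],np.arange(30,110,3)); print(dict(zip(e.astype(int),h)))
    k=(z>54)&(z<66); print(np.nanmedian(z[k]))
E
```

```text
top [250.3125 227.3125] [266.1875 245.8125] [257.74612924 236.78315933]
[492.34525729 290.40012982] [0.86335111 0.50460367] 0.528922841001772 along -20.086845359467095 24.752380311101412 [(-18, np.float64(-15.0), np.float64(15.3)), (-14, np.float64(-16.4), np.float64(16.5)), (-10, np.float64(-16.5), np.float64(16.7)), (-6, np.float64(-16.4), np.float64(16.6)), (-2, np.float64(-16.6), np.float64(16.8)), (2, np.float64(-16.5), np.float64(16.6)), (6, np.float64(-15.8), np.float64(15.8)), (10, np.float64(-10.1), np.float64(10.7)), (14, np.float64(-10.7), np.float64(10.2)), (18, np.float64(-11.0), np.float64(10.6)), (22, np.float64(-10.1), np.float64(10.1))]
scene [280.3125 283.4375] [300.5625 299.5625] [291.62316052 291.17853147]
[493.89623189 290.10954879] [0.94654394 0.32257491] 0.32844855640316467 along -21.82620057040346 26.253392302530358 [(-20, np.float64(-5.6), np.float64(14.5)), (-16, np.float64(-12.4), np.float64(15.4)), (-12, np.float64(-19.1), np.float64(15.9)), (-8, np.float64(-21.3), np.float64(17.1)), (-4, np.float64(-21.8), np.float64(18.0)), (0, np.float64(-20.4), np.floa
[... 1172 characters left out ...]
nt64(36): np.int64(15), np.int64(39): np.int64(12), np.int64(42): np.int64(28), np.int64(45): np.int64(180), np.int64(48): np.int64(218), np.int64(51): np.int64(102), np.int64(54): np.int64(103), np.int64(57): np.int64(244), np.int64(60): np.int64(429), np.int64(63): np.int64(123), np.int64(66): np.int64(120), np.int64(69): np.int64(103), np.int64(72): np.int64(100), np.int64(75): np.int64(131), np.int64(78): np.int64(109), np.int64(81): np.int64(119), np.int64(84): np.int64(111), np.int64(87): np.int64(86), np.int64(90): np.int64(105), np.int64(93): np.int64(172), np.int64(96): np.int64(32), np.int64(99): np.int64(0), np.int64(102): np.int64(0), np.int64(105): np.int64(0)}
60.53513991621014
```

Run:
```python
from h import *
import pickle
T=pickle.load(open("top0.pkl","rb"));S=pickle.load(open("scene0.pkl","rb"))
out=[]
for n,c,roi,ctr in(("top",T,(165,230,415,485),(449.5,196.5)),("scene",S,(145,190,365,430),(398,169))):
    r0,r1,c0,c1=roi;up=8
    g=cv2.resize(c["image"][r0:r1,c0:c1],None,fx=up,fy=up,interpolation=cv2.INTER_CUBIC)
    g=cv2.GaussianBlur(cv2.cvtColor(g,cv2.COLOR_RGB2GRAY),(0,0),3)
    # radial edge: strongest bright->dark drop near expected pan radius, sampled in the world plane
    p0=onplane(c,[ctr],59.)[0]
    for it in range(4):
        best={}
        for name,ra in(("pan",np.arange(50,66,.25)),):
            E=[]
            for th in np.radians(np.arange(0,360,3)):
                X=p0+np.c_[np.cos(th)*ra,np.sin(th)*ra,0*ra]; q=(proj(c,X)-[c0,r0]+.5)*up-.5
                v=cv2.remap(g,q[:,0].astype(np.float32)[None],q[:,1].astype(np.float32)[None],1)[0].astype(float)
                d=v[8:]-v[:-8]; i=d.argmin()
                if d[i]<-8: E.append(X[i+4][:2])
            E=np.array(E)
            for _ in range(5):
                A=np.c_[2*E,np.ones(len(E))]; s=np.linalg.lstsq(A,(E**2).sum(1),rcond=None)[0]; R=np.sqrt(s[2]+s[0]**2+s[1]**2)
                r=np.linalg.norm(E-s[:2],axis=1)-R; k=abs(r)<max(1.5,1.5*np.median(abs(r))); E=E[k]
        p0=np.array([s[0],s[1],59.])
    px=proj(c,[p0])[0]; out.append(px); print(n,p0,"R",R,"n",len(E),"rms",r.std(),px)
    p=cloud(c); k=(abs(p[...,2]-59)<5)&(np.linalg.norm(p[...,:2]-p0[:2],axis=-1)<50); print("depth z",np.median(p[k],axis=0),k.sum())
print(tri(T,out[0],S,out[1]))
# scale yaw: housing colour of display
for n,c in(("top",T),("scene",S)):
    m=cv2.inRange(cv2.cvtColor(c["image"],cv2.COLOR_RGB2HSV),(50,90,120),(75,255,255)); roi=np.zeros_like(m); roi[180:260,395:490]=m[180:260,395:490]
    v,u=np.nonzero(roi); print(n,"display",onplane(c,[[u.mean(),v.mean()]],50.)[0],len(u))
# things in plan: dispenser
P=cloud(T); k=(P[...,2]>20)&(P[...,0]>300)&(P[...,0]<760)&(P[...,1]>-330)&(P[...,1]<450)
n,l,st,ce=cv2.connectedComponentsWithStats(k.astype(np.uint8))
for i in range(1,n):
    if st[i,4]>25: Q=P[l==i]; print(st[i].tolist(),np.percentile(Q,[2,98],axis=0).round(0).tolist())
from scipy.spatial.transform import Rotation as Ro
C=np.array([489.5,288.7]); yaw=.529
u=np.array([np.cos(yaw),np.sin(yaw),0]); nn=np.array([-u[1],u[0],0]); 
def ori(t): # tool pointing -z cos t + u sin t ; y along nn*-1 or +
    zt=np.array([0,0,-np.cos(t)])+u*np.sin(t); res=[]
    for sg in(1,-1):
        y=sg*nn; x=np.cross(y,zt); res.append((Ro.from_matrix(np.c_[x,y,zt]).as_euler("xyz"),zt))
    return res
for deg in(-40,-30,-20,0,45,60):
    for o,zt in ori(np.radians(deg)):
        q=solver.solve_ik(np.r_[C,15]+8*zt+[0,0,5],o); print(deg,None if q is None else q.round(2))
```

```text
top [ 584.3269386 -189.0058443   59.       ] R 56.89504159546049 n 79 rms 0.5329948461174504 [449.19229695 195.95543751]
depth z [ 584.21708971 -188.79169533   57.93182513] 1206
scene [ 587.0865527  -189.84969435   59.        ] R 57.20044349748539 n 44 rms 0.6139698818238437 [395.79571922 168.48448622]
depth z [ 586.73747138 -194.35915256   60.68783548] 417
(array([ 584.74265605, -187.7926626 ,   60.98040183]), [np.float64(0.9130951380274815), np.float64(0.9130951380279658)])
top display [ 472.43323283 -144.65246608   50.        ] 328
scene display [ 472.03429352 -139.05146383   50.        ] 197
[191, 125, 97, 39, 3262] [[682.0, 218.0, 27.0], [758.0, 445.0, 88.0]]
[308, 156, 55, 26, 827] [[638.0, 26.0, 20.0], [696.0, 157.0, 41.0]]
[405, 160, 81, 109, 7806] [[420.0, -265.0, 30.0], [660.0, -88.0, 94.0]]
[193, 196, 21, 21, 245] [[548.0, 403.0, 32.0], [589.0, 449.0, 47.0]]
[287, 207, 12, 12, 92] [[541.0, 190.0, 20.0], [564.0, 214.0, 30.0]]
[254, 233, 11, 12, 78] [[476.0, 274.0, 20.0], [499.0, 297.0, 30.0]]
[321, 234, 68, 27, 1368] [[436.0, -35.0, 21.0], [494.0, 125.0, 87.0]]
[272, 267, 12, 14, 92] [[387.0, 228.0, 21.0], [414.0, 252.0, 30.0]]
[505, 352, 135, 48, 4247] [[300.0, -183.0, 482.0], [322.0, -110.0, 659.0]]
-40 [ 0.45  0.93  1.33 -0.05  1.58 -1.64]
-40 [ 0.45  0.93  1.33 -0.05  1.58  1.51]
-30 [ 0.44  0.84  1.45 -0.05  1.37 -1.64]
-30 [ 0.44  0.84  1.45 -0.05  1.37  1.5 ]
-20 [ 0.43  0.76  1.58 -0.04  1.15 -1.65]
-20 [ 0.43  0.76  1.58 -0.04  1.15  1.5 ]
0 [ 0.42  0.63  1.85 -0.    0.67 -1.68]
0 [ 0.42  0.63  1.85 -0.    0.67  1.46]
45 [0.35 0.7  2.41 2.95 0.75 1.58]
45 [ 0.35  0.7   2.41  2.95  0.75 -1.56]
60 [0.32 0.93 2.53 2.96 1.36 1.5 ]
60 [ 0.32  0.93  2.53  2.96  1.36 -1.64]
```

```bash
cat >> h.py <<'E'
from scipy.spatial.transform import Rotation as Ro
def ori(yaw,t,sg=1):
    "tool leaning t rad: fingers point -z cos t + u sin t, closing line horizontal, across u(yaw)"
    u=np.array([np.cos(yaw),np.sin(yaw),0]); y=sg*np.array([-u[1],u[0],0]); zt=np.array([0,0,-np.cos(t)])+u*np.sin(t)
    return Ro.from_matrix(np.c_[np.cross(y,zt),y,zt]).as_euler("xyz"),zt
def st():
    s=telemetry.sense(); print(round(s["t"],1),s["tool_pos"].round(1),s["q"].round(2),"F",s["ft_force"].round(1),"w",round(s["gripper_width"],1),"g",round(s["grip_force"],1)); return s
E
python3 - <<'E'
from h import *
C=np.array([489.5,288.7,15.]);yaw=.529;a=8
o,z=ori(yaw,np.radians(-45)); 
o2,z2=ori(yaw,np.radians(25)); print(solver.solve_ik(C+a*z2+[0,0,4],o2))
s=telemetry.sense()
env.move_gripper(62,15)
env.move_straight([s["tool_pos"][0],s["tool_pos"][1],330],250)
env.goto(C+a*z-130*z,o); st()
E
```

```text
[0.38382189 0.57388996 2.17633932 2.15975299 0.07359389 2.41964253]
5.2 [564.5 331.5 101.5] [ 0.45  1.02  0.9  -0.06  2.   -1.65] F [ 0.3 -0.3 -0.5] w 62.3 g 0.0
```

Run:
```python
from h import *
C=np.array([489.5,288.7,15.]);yaw=.529;a=8
o,z=ori(yaw,np.radians(-45)); P=C+a*z
env.move_straight(P-25*z,150); env.move_straight(P,50); st()
env.move_gripper(20,18); s=st()
u=np.array([np.cos(yaw),np.sin(yaw),0])
for d in(0,30,45):
  for t in(15,20,25,30):
    o2,z2=ori(yaw,np.radians(t)); q=solver.solve_ik(C+d*u+a*z2+[0,0,4],o2); print(d,t,None if q is None else q.round(2))
c=optics.capture("scene"); c2=optics.capture("top")
a_=cv2.resize(c["image"][215:325,240:350],(400,400)); b_=cv2.resize(c2["image"][190:280,215:305],(400,400)); save("grip.png",np.hstack([a_,b_]))
```

```text
6.7 [484.7 285.9   9.4] [ 0.45  0.98  1.27 -0.06  1.67 -1.63] F [0.  0.1 0. ] w 62.2 g 0.0
7.5 [484.6 285.8   9.3] [ 0.45  0.98  1.27 -0.06  1.67 -1.63] F [-0.6  0.2  0.3] w 19.7 g 0.0
0 15 [ 0.4   0.57  2.05  0.13  0.26 -1.82]
0 20 [ 0.39  0.57  2.11  0.39  0.12 -2.09]
0 25 [0.38 0.57 2.18 2.16 0.07 2.42]
0 30 [0.38 0.59 2.24 2.78 0.22 1.79]
30 15 [ 0.41  0.6   1.97  0.1   0.31 -1.79]
30 20 [ 0.4   0.59  2.04  0.27  0.17 -1.96]
30 25 None
30 30 [0.39 0.6  2.17 2.69 0.16 1.89]
45 15 [ 0.41  0.61  1.94  0.09  0.33 -1.78]
45 20 [ 0.4   0.61  2.    0.23  0.19 -1.91]
45 25 None
45 30 [0.39 0.61 2.13 2.62 0.14 1.96]
```

View pics/grip.png

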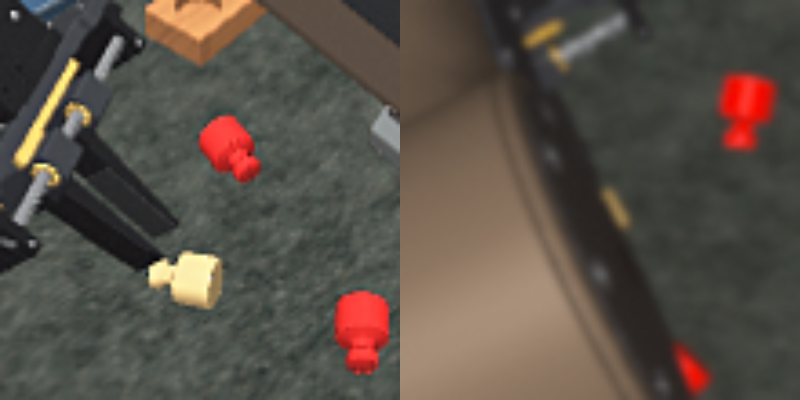

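The grip missed. In the scene crop the fingertips, at crop (160,260) and (175,225), lie beyond the knob, and the weight hasn't moved. I'll compare the camera's fingertip position with the reported TCP.

Run:
```python
from h import *
s=st(); c=optics.capture("scene"); T=optics.capture("top")
print("eef",Ro.from_euler("xyz",s["eef_rot"]).as_matrix().round(3).tolist())
print("proj TCP",proj(c,[s["tool_pos"]]),proj(T,[s["tool_pos"]]))
P=cloud(c)
for v,u in((286,283),(284,281),(282,279),(276,287),(274,286),(292,293)): print((u,v),c["image"][v,u],P[v,u].round(1))
S0=__import__("pickle").load(open("scene0.pkl","rb")); print(np.abs(np.array(S0["R"])-c["R"]).max(),np.array(S0["t"])-c["t"])
im=cv2.resize(c["image"][255:315,255:335],None,fx=8,fy=8,interpolation=cv2.INTER_CUBIC)
for X,col in((s["tool_pos"],(255,0,255)),(np.array([489.5,288.7,15]),(0,255,0))):
    p=(proj(c,[X])[0]-[255,255]+.5)*8; cv2.circle(im,tuple(int(i) for i in p),5,col,-1)
save("miss.png",im)
```

```text
7.6 [484.6 285.8   9.3] [ 0.45  0.98  1.27 -0.06  1.67 -1.63] F [0.5 0.4 0.3] w 20.3 g 0.0
eef [[-0.61, -0.505, -0.61], [-0.357, 0.863, -0.357], [0.707, 0.0, -0.707]]
proj TCP [[296.16319428 294.23934321]] [[259.86542212 239.94899778]]
(283, 286) [0 0 2] [498.3 308.2  43.6]
(281, 284) [21 21 21] [500.  311.5  51.2]
(279, 282) [38 36 40] [502.3 314.4  57.9]
(287, 276) [56 56 58] [510.9 286.3  46.2]
(286, 274) [33 33 37] [513.1 286.9  51.2]
(293, 292) [252 239 175] [483.9 294.6  25.3]
0.0 [0. 0. 0.]
```

View pics/miss.png

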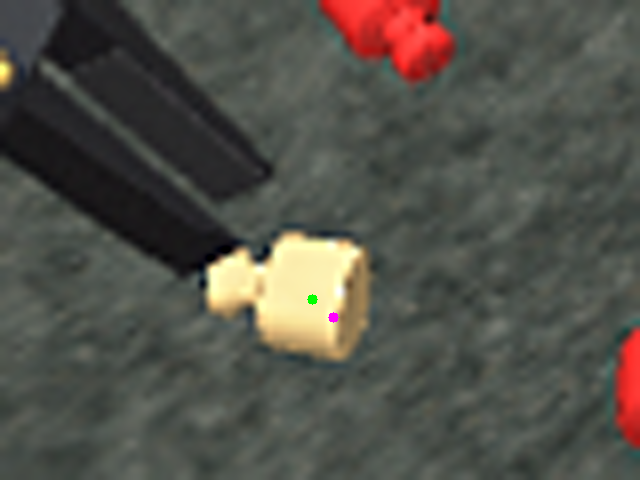

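```bash
cat >> h.py <<'E'
def tips(c,s):
    "dark cloud points near the tool, in the tool frame (mm)"
    P=cloud(c); R=Ro.from_euler("xyz",s["eef_rot"]).as_matrix(); L=(P-s["tool_pos"])@R
    g=c["image"].max(-1)
    k=(g<80)&(np.abs(L[...,0])<40)&(np.abs(L[...,1])<70)&(L[...,2]>-75)&(L[...,2]<40)&(P[...,2]>12)
    return L[k],P[k],k
E
python3 - <<'E'
from h import *
s=telemetry.sense(); o,z=ori(.529,np.radians(-45))
env.move_straight(s["tool_pos"]-90*z,150)
for i,(p,t) in enumerate((([470,350,90],0),([470,350,90],-30))):
    env.goto(p,ori(.529,np.radians(t))[0]); s=st()
    c=optics.capture("scene"); L,P,k=tips(c,s); print(len(L)); 
    print(np.percentile(L,[1,10,50,90,99],axis=0).round(1).tolist(), np.percentile(P,[1,99],axis=0).round(1).tolist())
    print(np.histogram(L[:,2],np.arange(-75,45,5))[0])
    T=optics.capture("top"); print("top",proj(T,[s["tool_pos"]]),cloud(T)[tuple(proj(T,[s["tool_pos"]])[0].astype(int)[::-1])])
    v,u=proj(c,[s["tool_pos"]])[0].astype(int)[::-1]; 
    im=c["image"].copy(); cv2.circle(im,(u,v),2,(255,0,255),-1); save(f"v{i}.png",im[v-75:v+75,u-75:u+75],3)
cv2.imwrite("pics/vv.png",np.hstack([cv2.imread("pics/v0.png")[:,:400],cv2.imread("pics/v1.png")[:,:400]]))
E
```

```text
9.5 [470.3 350.   89.8] [ 0.53  0.54  1.75 -0.    0.86 -1.57] F [-0.5  1.2 -0.1] w 19.8 g 0.0
106
[[2.6, -16.8, -74.4], [4.8, -13.7, -67.8], [9.3, -11.1, -53.9], [11.1, 16.2, -42.1], [11.4, 18.2, -39.4]] [[452.5, 329.9, 129.2], [474.0, 360.7, 164.3]]
[ 7 10 16 15 20 12 20  6  0  0  0  0  0  0  0  0  0  0  0  0  0  0  0]
top [[227.02871785 244.35385242]] [455.17158083 269.16344262 422.06638248]
10.2 [470.  349.8  88.9] [ 0.53  0.78  1.35 -0.    1.53 -1.57] F [ 0.2  0.  -0.4] w 20.1 g 0.0
365
[[-11.1, -18.6, -74.6], [-8.0, -13.6, -71.8], [4.1, -10.6, -58.8], [11.1, 17.3, -42.7], [12.2, 18.4, -39.7]] [[474.8, 343.4, 119.3], [512.6, 386.6, 158.6]]
[56 55 56 54 55 36 45  8  0  0  0  0  0  0  0  0  0  0  0  0  0  0  0]
top [[227.17332133 244.52520248]] [ 4.75511091e+02  3.72004940e+02 -4.38851895e-01]
```

View pics/vv.png

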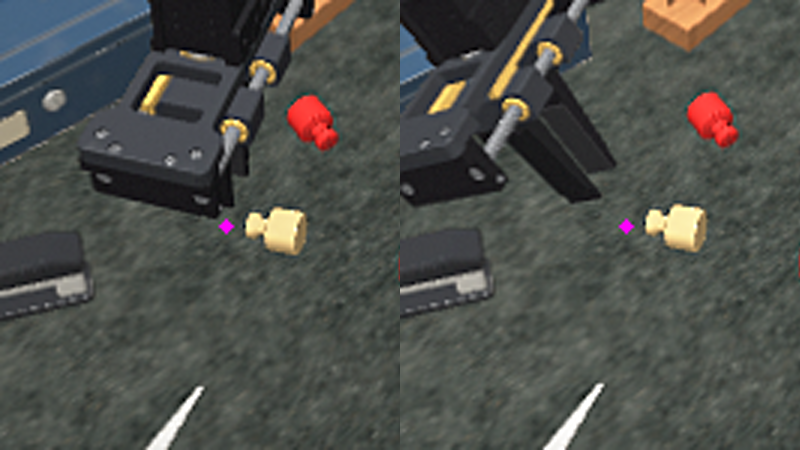

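The fingers' real end sits about 38–39 mm behind the reported TCP. It is the same at both tilts, so it is a fixed tool-length offset. I'll check where the gripper body begins, then confirm the offset by touching the counter lightly.

Run:
```python
from h import *
def body(s):
    c=optics.capture("scene"); P=cloud(c); R=Ro.from_euler("xyz",s["eef_rot"]).as_matrix(); L=(P-s["tool_pos"])@R
    k=(np.abs(L[...,0])<60)&(np.abs(L[...,1])<100)&(np.abs(L[...,1])>28)&(L[...,2]>-170)&(L[...,2]<0)&(P[...,2]>15)&(c["image"].max(-1)<110)
    print("body",np.percentile(L[k],[1,50,99],axis=0).round(1).tolist(),np.histogram(L[k][:,2],np.arange(-150,5,5))[0])
s=st(); body(s)
env.move_gripper(10,10)
p=np.array([470.,350,30]); env.goto(p,ori(.529,0)[0]); s=st(); body(s); f0=s["ft_force"][2]
z=2.
env.move_straight([470,350,-24],100); s=st(); z=-24
while z>-46:
    z-=1; env.move_straight([470,350,z],20); s=telemetry.sense()
    f=s["ft_force"][2]-f0
    if abs(f)>5: break
print("contact",z,s["tool_pos"],f); env.move_straight([470,350,30],150); st()
```

```text
10.3 [469.7 349.8  90.2] [ 0.53  0.78  1.35 -0.    1.53 -1.57] F [-0.3 -0.8  0.4] w 20.0 g 0.0
body [[-32.4, -87.4, -167.0], [17.8, 63.9, -150.8], [35.1, 89.5, -117.0]] [ 99 165 113 168 173 156  90   7   0   0   0   0   0   0   0   0   0   0
   0   0   0   0   0   0   0   0   0   0   0   0]
11.7 [470.6 350.3  30.4] [ 0.53  0.62  1.79 -0.    0.73 -1.57] F [ 0.7 -0.6  0.3] w 10.0 g 0.0
body [[-33.4, -85.5, -166.2], [10.5, 73.4, -158.1], [34.1, 89.7, -117.7]] [61 92 27 61 98 87 60  0  0  0  0  0  0  0  0  0  0  0  0  0  0  0  0  0
  0  0  0  0  0  0]
12.4 [470.2 350.1 -23.9] [ 0.53  0.7   1.82  0.    0.62 -1.57] F [-0.5  0.8  0.9] w 10.4 g 0.0
contact -39 [470.07695461 350.06014221 -38.29161568] 8.051382550131436
16.8 [469.7 349.8  29.5] [ 0.53  0.62  1.79  0.    0.73 -1.57] F [-0.   0.3  0.1] w 10.1 g 0.0
```

```bash
cat >> h.py <<'E'
D=38.0
def tcp(tip,z): return np.asarray(tip,float)+D*np.asarray(z)   # true finger end -> commanded TCP
E
python3 - <<'E'
from h import *
C=np.array([489.5,288.7,15.]);yaw=.529;a=8
u=np.array([np.cos(yaw),np.sin(yaw),0])
for d in(0,30):
  for t in(10,15,20,25):
    o2,z2=ori(yaw,np.radians(t)); q=solver.solve_ik(tcp(C+d*u+a*z2+[0,0,4],z2),o2); print(d,t,None if q is None else q.round(2))
o,z=ori(yaw,np.radians(-45)); P=tcp(C+a*z,z)
env.move_gripper(62,18)
s=telemetry.sense(); env.move_straight(s["tool_pos"]+[0,0,100],200)
env.goto(P-90*z,o); env.move_straight(P-25*z,150); env.move_straight(P,60); st()
env.move_gripper(20,18); st()
E
```

```text
0 10 [ 0.41  0.66  1.98  0.07  0.33 -1.75]
0 15 [ 0.4   0.65  2.04  0.17  0.19 -1.86]
0 20 [ 0.4   0.65  2.1   0.77  0.07 -2.46]
0 25 [0.39 0.66 2.15 2.61 0.12 1.97]
30 10 [ 0.41  0.68  1.91  0.05  0.38 -1.74]
30 15 [ 0.41  0.67  1.97  0.13  0.24 -1.81]
30 20 [ 0.4   0.67  2.02  0.4   0.11 -2.09]
30 25 [0.4  0.67 2.08 2.24 0.07 2.35]
20.4 [461.4 272.3 -17.6] [ 0.44  0.99  1.36 -0.06  1.58 -1.63] F [0.  0.1 0.7] w 62.0 g 0.0
21.0 [461.4 272.3 -17.5] [ 0.44  0.99  1.36 -0.06  1.58 -1.63] F [1.  0.  1.1] w 29.1 g 18.0
```

Run:
```python
from h import *
C=np.array([489.5,288.7,15.]);yaw=.529;a=8
u=np.array([np.cos(yaw),np.sin(yaw),0])
o,z=ori(yaw,np.radians(-45)); o2,z2=ori(yaw,np.radians(20))
env.move_straight(tcp(C+a*z+[0,0,50],z),120); st()
p2=C+40*u+a*z2
q=solver.solve_ik(tcp(p2+[0,0,50],z2),o2); print(q.round(2))
env.movej(q); st()
env.move_straight(tcp(p2+[0,0,9],z2),60); s=st(); f0=s["ft_force"][2]
h=9.
while h>1:
    h-=.7; env.move_straight(tcp(p2+[0,0,h],z2),20); f=np.mean([telemetry.sense()["ft_force"][2] for _ in range(4)])-f0
    if f>2.5: break
print("h",15+h,f); s=st()
c=optics.capture("scene"); 
v,uu=proj(c,[p2])[0].astype(int)[::-1]; save("stand.png",c["image"][v-45:v+45,uu-60:uu+60],5)
```

```text
21.6 [461.4 272.3  32.6] [ 0.44  0.92  1.35 -0.06  1.65 -1.64] F [-0.3  0.7 -2.2] w 29.0 g 18.0
[ 0.41  0.59  1.98  0.19  0.23 -1.87]
22.9 [537.6 316.9  21.2] [ 0.41  0.6   1.98  0.19  0.23 -1.87] F [ 0.7  0.5 -2.6] w 29.0 g 18.0
23.7 [537.7 316.9 -19.1] [ 0.41  0.67  2.    0.31  0.14 -2.  ] F [-0.4  1.2 -1.8] w 29.7 g 18.0
h 17.0 4.0243552836456375
26.2 [537.7 316.9 -26. ] [ 0.41  0.68  2.    0.35  0.12 -2.04] F [-0.8 -0.3  2.2] w 29.1 g 18.0
```

View pics/stand.png

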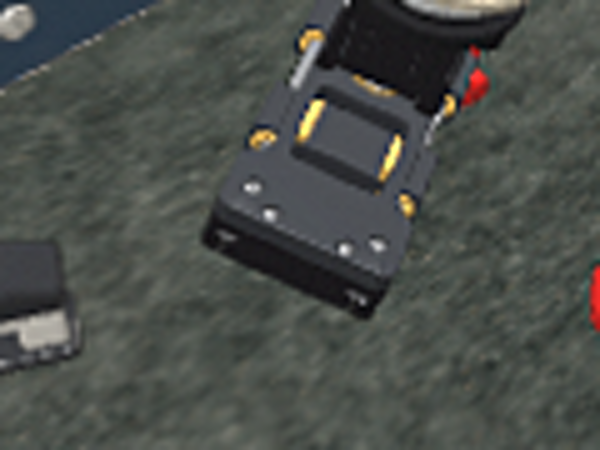

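The gripper's body hides the weight in this view, but foot contact came at grip height 17 mm, which agrees with the estimate. I'll release it, back off and look.

Run:
```python
from h import *
import pickle
o2,z2=ori(.529,np.radians(20))
env.move_gripper(70); env.sleep(0.8); st()
s=telemetry.sense(); env.move_straight(s["tool_pos"]-90*z2,150)
env.goto(s["tool_pos"]+np.array([-80,-120,170]),ori(.529,0)[0]); st()
S=optics.capture("scene");T=optics.capture("top"); pickle.dump((S,T),open("up.pkl","wb"))
X=np.array([524.,309,15])
pa=proj(S,[X])[0].astype(int); pb=proj(T,[X])[0].astype(int); print(pa,pb)
save("up.png",np.hstack([cv2.resize(c["image"][p[1]-25:p[1]+25,p[0]-25:p[0]+25],(400,400),interpolation=cv2.INTER_CUBIC) for c,p in((S,pa),(T,pb))]))
```

```text
27.9 [537.6 316.8 -26.2] [ 0.41  0.68  2.    0.35  0.12 -2.04] F [ 0.4  0.1 -0.8] w 70.1 g 0.0
29.3 [457.7 197.2 142.5] [ 0.27  0.35  1.9   0.    0.88 -1.83] F [ 0.5  0.4 -0.7] w 69.8 g 0.0
[275 287] [250 224]
```

View pics/up.png

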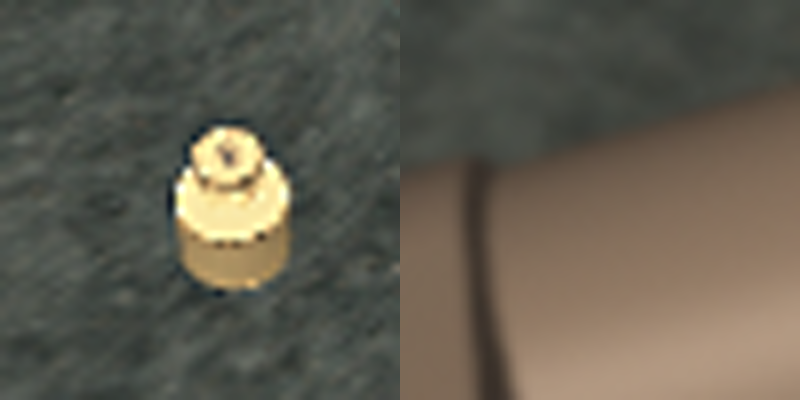

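It stands upright and free at scene (278,285). The arm blocks the top view, so I'll swing it aside and locate the weight from both views.

Run:
```python
from h import *
import pickle
s=telemetry.sense(); q=s["q"].copy(); q[0]-=.45; env.movej(q); st()
S=optics.capture("scene");T=optics.capture("top"); pickle.dump((S,T),open("up.pkl","wb"))
B=((12,50,90),(35,255,255))
for n,c,p in(("scene",S,(279,285)),("top",T,(250,224))):
    px,ins=blob(c,(p[1]-22,p[1]+22,p[0]-20,p[0]+20),*B); print(n,px.min(0),px.max(0),ins.mean(0),len(ins)/64)
    P=cloud(c); k=(np.linalg.norm(P[...,:2]-[524,309],axis=-1)<40)&(P[...,2]>8); Q=P[k]; print(len(Q),np.percentile(Q,[2,50,98],axis=0).round(1).tolist())
    kn=Q[Q[:,2]>34]; print("knob",kn.mean(0),len(kn))
    # mean silhouette ray at half height
    print("plane20 ",onplane(c,[(px.min(0)+px.max(0))/2],20.)[0], "sil side mid", onplane(c,[ins.mean(0)],18.)[0])
print("red/others ok?", proj(S,[[489,289,0]]))
print(onplane(S,[[278.5,281]],40.))
```

```text
30.3 [497.3 -20.2 141.8] [-0.17  0.36  1.9   0.    0.88 -1.83] F [-0.2  0.  -0.2] w 70.1 g 0.0
scene [271.3125 277.3125] [286.1875 297.8125] [278.68824536 288.13839607] 238.453125
203 [[504.9, 293.3, 9.5], [513.8, 309.3, 23.6], [528.6, 319.5, 40.8]]
knob [517.78630871 305.6394823   38.94489616] 59
plane20  [516.81401334 305.89936369  20.        ] sil side mid [517.04395402 306.03827435  18.        ]
top [245.0625 220.0625] [259.5625 234.6875] [252.40277065 227.30331895] 167.421875
106 [[501.7, 290.7, 12.4], [514.0, 301.4, 22.2], [527.2, 316.6, 39.8]]
knob [514.87127059 303.45238097  37.53867708] 35
plane20  [515.86173469 303.71352146  20.        ] sil side mid [516.2237462  303.84211386  18.        ]
red/others ok? [[293.82221298 296.61212338]]
[[517.20794837 304.63659765  40.        ]]
```

Run:
```python
from h import *
import pickle
yaw=.53; o,z=ori(yaw,0); G=np.array([516.5,304.8,3.])
env.goto(tcp(G+[0,0,90],z),o); env.move_straight(tcp(G+[0,0,20],z),150); env.move_straight(tcp(G,z),60); s=st()
env.move_gripper(20,25); s=st()
env.move_straight(tcp(G+[0,0,190],z),200); st()
y2=-.31; o2,_=ori(y2,0); A=np.array([585.5,-189.4,193.])
q=solver.solve_ik(tcp(A,z),o2); print(q.round(2)); env.movej(q); env.sleep(.3); s=st()
S=optics.capture("scene"); T=optics.capture("top"); pickle.dump((S,T,s),open("hover.pkl","wb"))
p=proj(S,[A])[0].astype(int); print(p); save("hover.png",S["image"][p[1]-60:p[1]+60,p[0]-80:p[0]+80],5)
```

```text
32.8 [516.4 304.8 -35.3] [ 0.42  0.73  1.79 -0.    0.62 -1.68] F [-0.3 -0.6  0.6] w 70.0 g 0.0
33.5 [516.6 304.8 -35. ] [ 0.42  0.73  1.79 -0.    0.62 -1.68] F [ 0.3  0.1 -0.1] w 29.1 g 25.0
34.6 [515.9 304.5 153.9] [ 0.42  0.48  1.65  0.    1.02 -1.68] F [-0.5 -0.2 -1.7] w 28.6 g 25.0
[-0.42  0.5   1.61  0.    1.04 -1.68]
36.7 [ 585.6 -188.9  155. ] [-0.42  0.5   1.61  0.    1.04 -1.68] F [ 0.3  0.4 -2.2] w 29.0 g 25.0
[402 126]
```

View pics/hover.png

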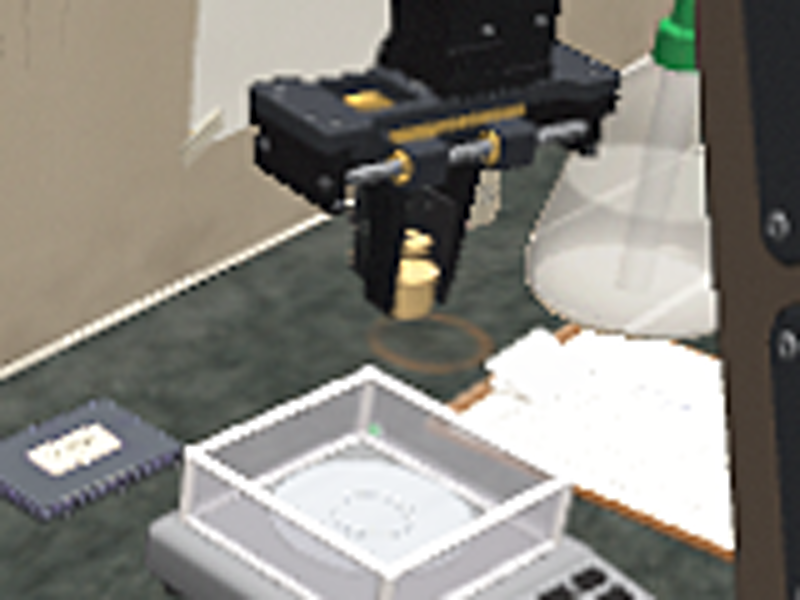

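The weight hangs upright in the fingers above the pan, at crop (413,280), with the ring below it at (372,510). I'll lower partway and compare the knob's position with the pan's in the same cameras.

Run:
```python
from h import *
import pickle
z=np.array([0,0,-1.]); A=np.array([585.6,-189.4,0])
env.move_straight(tcp(A+[0,0,118],z),80); env.sleep(.3); s=st()
tip=s["tool_pos"]-D*z; foot=tip-[0,0,3]; print("tip",tip)
for n in("scene","top"):
    c=optics.capture(n)
    pk=proj(c,[foot+[0,0,38]])[0]; x,y=pk.astype(int)
    m=cv2.inRange(cv2.cvtColor(c["image"],cv2.COLOR_RGB2HSV),(12,50,90),(35,255,255))[y-15:y+25,x-15:x+15]
    print(n,pk,"brass px",(m>0).sum())
    if (m>0).sum()<30: continue
    px,ins=blob(c,(y-15,y+25,x-15,x+15),(12,50,90),(35,255,255))
    w=[(r,round(px[abs(px[:,1]-r)<.3][:,0].min(),1),round(px[abs(px[:,1]-r)<.3][:,0].max(),1)) for r in np.arange(np.ceil(px[:,1].min()),px[:,1].max()-.5)]
    print(w)
    print("model px: foot edge/top axis",proj(c,[foot,foot+[0,0,10],foot+[0,0,21],foot+[0,0,36],foot+[0,0,40]]).round(1).tolist())
    P=cloud(c); v,u=np.round(ins).astype(int).T; Q=P[v,u]; Q=Q[np.linalg.norm(Q-foot-[0,0,20],axis=1)<40]; print("depth",Q.mean(0),np.percentile(Q,[2,98],axis=0).round(1).tolist())
    if n=="scene": save("low.png",c["image"][y-50:y+70,x-80:x+80],5)
```

```text
38.2 [ 585.7 -189.4   80.3] [-0.42  0.58  1.68 -0.    0.88 -1.68] F [-0.2  0.6 -1.8] w 28.9 g 25.0
tip [ 585.69559806 -189.44701544  118.28965721]
scene [400.68032872 139.56486878] brass px 149
[(np.float64(137.0), np.float64(398.8), np.float64(402.6)), (np.float64(138.0), np.float64(398.6), np.float64(403.8)), (np.float64(139.0), np.float64(398.3), np.float64(403.9)), (np.float64(140.0), np.float64(398.4), np.float64(403.8)), (np.float64(141.0), np.float64(398.4), np.float64(403.2)), (np.float64(142.0), np.float64(398.1), np.float64(403.6)), (np.float64(143.0), np.float64(397.7), np.float64(405.1)), (np.float64(144.0), np.float64(397.4), np.float64(405.4)), (np.float64(145.0), np.float64(397.3), np.float64(405.4)), (np.float64(146.0), np.float64(397.2), np.float64(405.2)), (np.float64(147.0), np.float64(397.1), np.float64(404.6)), (np.float64(148.0), np.float64(397.2), np.float64(404.3)), (np.float64(149.0), np.float64(396.9), np.float64(404.3)), (np.float64(150.0), np.float64(396.9), np.float64(404.4)), (np.float64(151.0), np.float64(396.9), np.float64(403.9)), (np.float64(152.0), np.float64(396.9), np.float64(403.3))]
model px: foot edge/top axis [[398.8, 151.7], [399.3, 148.6], [399.8, 145.1], [400.6, 140.2], [400.8, 138.9]]Traceback (most recent call last):
  File "<stdin>", line 16, in <module>
IndexError: index 400 is out of bounds for axis 0 with size 400
```

Run:
```python
from h import *
z=np.array([0,0,-1.]); A=np.array([586.0,-189.4,74.])
env.move_straight(tcp(A,z),50); env.sleep(.5); st()
c=optics.capture("scene"); x,y=proj(c,[A])[0].astype(int); save("final.png",c["image"][y-50:y+40,x-60:x+60],6)
```

```text
39.8 [ 586.  -189.4   36.1] [-0.42  0.64  1.71  0.    0.79 -1.68] F [-0.5 -0.1 -1.3] w 28.7 g 25.0
```

View pics/final.png

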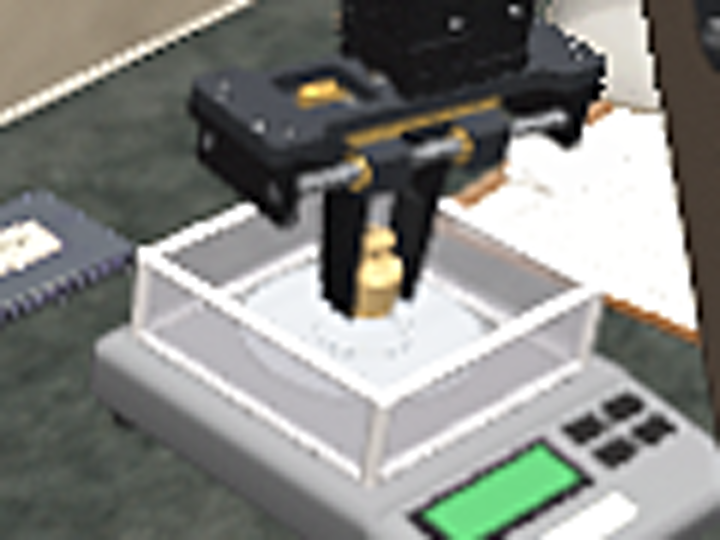

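The weight hovers inside the shield over the ring, clear of the rails and the pan. Before handing in I'll check the ring's own centre in the first pictures, independently of the pan edge.

Run:
```python
from h import *
import pickle
from scipy.ndimage import map_coordinates as mc
T=pickle.load(open("top0.pkl","rb"));S=pickle.load(open("scene0.pkl","rb"))
for n,c,p0 in(("top",T,[584.3,-189.0]),("scene",S,[587.1,-189.8])):
    g=cv2.GaussianBlur(cv2.cvtColor(c["image"],cv2.COLOR_RGB2GRAY).astype(np.float32),(0,0),.6); E=[]
    ra=np.arange(15,30,.25)
    for th in np.radians(np.arange(0,360,4)):
        X=np.c_[p0[0]+np.cos(th)*ra,p0[1]+np.sin(th)*ra,0*ra+60.5]; q=proj(c,X); v=mc(g,[q[:,1],q[:,0]],order=1); i=v.argmin()
        if np.median(v)-v[i]>4: E.append(X[i,:2])
    E=np.array(E)
    for _ in range(5):
        s=np.linalg.lstsq(np.c_[2*E,np.ones(len(E))],(E**2).sum(1),rcond=None)[0]; R=np.sqrt(s[2]+s[0]**2+s[1]**2); r=np.linalg.norm(E-s[:2],axis=1)-R; E=E[abs(r)<max(1.5,2*np.median(abs(r)))]
    print(n,"ring",s[:2],"R",R,len(E),r.std())
A=np.array([586.0,-189.4,71.]); print("foot px",proj(S,[A]),"foot dropped",proj(S,[A*[1,1,0]+[0,0,59]]), "pan px 395.8,168.5")
c=optics.capture("scene"); px,ins=blob(c,(140,175,385,415),(12,50,90),(35,255,255)); print("brass",px.min(0),px.max(0))
a=np.radians(np.arange(0,360,3)); m=proj(S,np.vstack([np.c_[A[0]+15*np.cos(a),A[1]+15*np.sin(a),0*a+h] for h in(71,92)])); print("model body",m.min(0),m.max(0))
m=proj(S,np.c_[A[0]+9*np.cos(a),A[1]+9*np.sin(a),0*a+111]); print("model knob top",m.min(0),m.max(0))
st()
```

```text
top ring [ 582.79091445 -192.39893546] R 15.432006900327952 10 0.6806232046001297
scene ring [ 584.90447437 -185.53003257] R 21.21459409779359 38 0.6835234559552693
foot px [[396.56641961 165.15787195]] foot dropped [[396.00924254 168.69727247]] pan px 395.8,168.5
brass [394.1875 150.9375] [402.6875 166.5625]
model body [391.24457644 156.01678756] [402.95974036 168.08507161]
model knob top [395.20296076 151.31902903] [401.7499453  154.71189023]
39.9 [ 586.  -189.4   36. ] [-0.42  0.64  1.71 -0.    0.79 -1.68] F [-0.1  0.6 -2.4] w 28.9 g 25.0
```

The pan-edge centre and the ring, read at about (449,196) in the top view and (396,168.7) in the scene view, agree within about 0.3 px. The stray ring fits came from partial arcs. I'll make a sub-millimetre nudge to the two-view mean and hand in.

Run:
```python
from h import *
env.move_straight(tcp([585.4,-189.0,74.],[0,0,-1.]),20); env.sleep(1.0); st()
print(job.hand_in())
```

```text
41.1 [ 585.4 -189.    36. ] [-0.42  0.64  1.71  0.    0.79 -1.68] F [ 0.2 -0.  -1.9] w 28.8 g 25.0
the job is handed in; nothing more can be done
None
```

The job is handed in at 41 s: the weight was stood upright on the counter, let go, re-gripped and carried over the shield, and by my measurements it is held upright, centred on the ring, with its foot about 11 mm above the pan; the station returned no verdict.

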